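# Release the mixer's retaining arm and hold the tin up level

### The job

The blue sample tin has had its time in the tin mixer. Twist the red spring-return knob anticlockwise to its stop and let it spring back, so that the yellow retaining arm swings away; then grip the tin, lift it straight up out of its cup to about 10 cm above it, and keep it there, still and level over the cup, for me to take: finish with the tin held in the gripper. Keep the tin level all the way, because its lid is only laid on, and leave the other things on the table where they are.

Things in the scene. Friction and masses are not known exactly. Their poses are not given: they have to be found in the camera images.
- tin_mixer: Grey bench mixer for one sample tin, fixed; platform 208 mm long, 64 mm above the table. Origin: on the table under the cup's centre. y points from the cup to the arm's upright hinge post (66 mm off, top 145 mm above the table), -y towards the knob, x to its back, z up. The yellow arm lies from the post over the tin's lid to the knob (125 to 139 mm above the table) and traps the tin.
- mixer_cup (a point): Centre of the inner floor of the black cup in which the tin stands, 67 mm above the table. The cup is 64 mm wide inside and 72 mm outside; its rim stands 9 mm above this floor.
- knob_grip (a point): On the upright axis of the red wing knob, 164 mm above the table. Wing 44 mm long, 14 mm thick, 148 to 179 mm above the table, to be pinched across its thickness. At rest its length lies along the mixer's y; this frame turns with the knob. Below it, at 130 to 139 mm, the D-shaped steel cam (radius 16 mm) blocks the arm's nose.
- mixer_knob (a joint): Turn of the red knob in rad: 0 at rest, growing anticlockwise seen from above, up to its hard stop at 1.05. A spring turns it back to 0 when it is let go (about 0.16 N m at the stop). From about 0.9 rad on the cam frees the arm.
- mixer_arm (a joint): Swing of the yellow retaining arm in rad: 0 over the tin (latched), up to 1.6 swung fully away. It swings level towards the mixer's back (+x), at 125 to 145 mm above the table, driven by its own spring in about 1 to 2 s once the cam frees it, and stays there.
- blue_tin_center (a point): Centre, half-way up, of the blue sample tin with a metal lid: 58 mm across, 56 mm high, 0.15 to 0.27 kg, standing upright in the cup. Its z axis is the tin's axis. Only the part above the cup's rim (from 19 mm below this point) can be gripped.
- red_tin: Red sample tin, 55 mm across, 50 mm high, a bystander. Origin: centre of its underside.
- white_tin: White sample tin, 68 mm across, 72 mm high, a bystander. Origin: centre of its underside.
- pouring_cup: Stainless pouring cup with a wire handle, 65 x 94 x 62 mm, a bystander. Origin: centre of its underside.
- tape_roll: Roll of black tape, 58 mm across, 19 mm high, a bystander. Origin: centre of its underside.
Things that resemble listed ones, but are neither listed nor needed, are in the scene too. Leave any purple look-alike of the part that bears blue_tin_center alone.

How it is judged:
By the outcome, as a careful person would: the job done as asked, in the order asked, and still so for the second after the job is handed in, while the arm keeps its last pose, push and grip.
It also fails if it takes over 45 s, if anything falls off the work surface, if the arm or the gripper's body presses on something with over 40 N, if the wrist force passes 120 N, or if a joint passes its speed limit or range.

### The arm

A 6-joint arm with a two-finger parallel gripper is mounted at the origin on a cart in front of the work surface, level with it; the furniture and walls round the work are solid. World frame = base frame: x ahead of the robot, y to its left, z up, the work surface at z = 0. Lengths are in m, angles in rad, forces in N, time in s.
With the tool pointing down it reaches from about 0.375 to 0.9 m from the base axis. Payload 3.1 kg.
Tool frame: the origin (TCP) lies at the very end of the fingers, on their centre line; the grasp point (between the pads) lies 19 mm behind it; z points along the fingers, y is the direction in which the jaws open and shut (so a half turn about z gives the same grasp; the last joint's range is limited). The gripper opens to 85 mm and grips with 20 to 120 N. Pads are 22 mm wide; open, the fingers measure 114 mm over their backs; the gripper's body (76 mm by 85 mm) begins 54 mm behind the grasp point. The pads swing forward as they close: fully open they stand 13 mm farther back than shut.
Start: joints at [0.979, 0.527, 1.433, -0, 1.181, -0.178], TCP at [0.251, 0.572, 0.231] pointing down, gripper open.
Joint ranges: [-3.08, 3.08], [-0.75, 2.2], [0.22, 2.44], [-1.43, 4.57], [0, 2.65], [-2.85, 2.85]. Speed limits (rad/s): [2.79, 2.79, 3.14, 3.14, 3.14, 3.14].

### API

Orientations are given as a unit quaternion [x, y, z, w].
In Python, from station import manip gives the robot as it stands. The module is installed in compiled form; this text tells all that it offers.
- The arm moves only by the tool send_rows, never from a script. Its argument "commands" is a list of rows, each an object with "delta_pos": the shift along the world's x, y, z in cm, a list of three; "yaw": the turn about the world's z in rad. A call has 1 to 10 rows; each row shifts and turns the pose as measured when the row begins; what a row does not reach is not made up. A row lasts 1/8 s, in which the tool goes at most 62.5 mm and 10.7 degrees, less where a joint would pass 70% of its speed; a pose out of reach is approached as far as the arm can. A call is refused whole if a number of a shift passes 6.25 or a number of a turn 0.188, either way. A call with a gripper value outside its range is refused whole. "grip" is the closure, from -1 (fully open) to 1 (shut), set as the call begins (left out, the last holds). The fingers move at their own pace and stop on an object; "force" is the grip in N (left out, the last holds). Time passes only in rows, so rows that do not move let the fingers close. It gives the time, the measured TCP pose, the force and the opening at its end, in the units of the state.
- manip.sense(): the state, without advancing time (a new reading comes with each control period).
- manip.snapshot(name): name is "scene" or "side" or "wrist"; returns the picture (420x560x3 uint8, blue, green, red); there is no depth.
- manip.get_calibration(name): a dict with "fx", "fy", "cx", "cy" (pixels), "dist_coeffs" ([k1, k2, p1, p2, k3] as OpenCV has them; the pictures are not rectified), "world_to_cam" (4x4, takes a point from world to camera coordinates); the wrist camera has in their place "mount" (4x4, takes a point from camera to tool coordinates, whose origin is the TCP and whose axes are the flange's). Camera axes: x right, y down, z forward; pixel columns grow to the right and rows downward; lengths in m; the calibration is good to about 2 mm. A picture is of the moment at which its call begins: read the wrist's pose just before it. get_calibration takes no time and is no camera call.
- manip.sign_off(): hands the job in, once; it reports no verdict.
The state is a dict: "t": time; "q": joint angles; "qd": joint speeds; "tau": joint torques, N m; "tcp_pos": TCP position; "tool_rot": TCP orientation; "force": force on the tool from outside, world axes, zero at the start; "ft_torque": the same for the moment, N m; "finger_gap": opening from 0.0 (shut) to 1.0 (fully open).
Only numpy, scipy, OpenCV 4.12 (cv2) and the standard library are available. Lean on these libraries where they do the work, as an engineer would, in place of code of your own. Each camera call takes 0.05 s, during which the arm holds its last target. There are 200 camera calls.

## Working session

There is one attempt and no reset: what is moved stays moved. The work goes in short steps, Python scripts to look and compute and a tool call to move; the robot and the scene stay as the last step left them, time stands still between calls to the robot, and variables do not carry over. Pictures are saved under pics/ and viewed, about 8 in all and at most 12, crops included, and the job is handed in when it is done.

Besides the shell and the picture viewer there is one more tool, called after "Emit:" by a JSON object that holds its "method" and its "body". send_rows: Moves the arm, as the interface text tells. Its arguments: {"type":"object","properties":{"commands":{"type":"array","items":{"type":"object","properties":{"delta_pos":{"type":"array","items":{"type":"number"}},"yaw":{"type":"number"}}}},"grip":{"type":"number"},"force":{"type":"number"}},"required":["commands"]}

```bash
mkdir -p pics; cat > h.py <<'E'
import numpy as np, cv2
from scipy.spatial.transform import Rotation as R
from station import manip
def cal(n):
    c=manip.get_calibration(n)
    K=np.array([[c["fx"],0,c["cx"]],[0,c["fy"],c["cy"]],[0,0,1]]);d=np.array(c["dist_coeffs"],float)
    if "world_to_cam" in c: W=np.array(c["world_to_cam"])
    else:
        s=manip.sense();T=np.eye(4);T[:3,:3]=R.from_quat(s["tool_rot"]).as_matrix();T[:3,3]=s["tcp_pos"]
        W=np.linalg.inv(T@np.array(c["mount"]))
    return K,d,W
def ray(c,uv):
    K,d,W=c
    p=cv2.undistortPoints(np.array([[uv]],float),K,d)[0,0]
    Rm=W[:3,:3];o=-Rm.T@W[:3,3];v=Rm.T@np.array([p[0],p[1],1]);return o,v/np.linalg.norm(v)
def atz(c,uv,z):
    o,v=ray(c,uv);return o+v*(z-o[2])/v[2]
def proj(c,X):
    K,d,W=c
    return cv2.projectPoints(np.array(X,float).reshape(-1,3),cv2.Rodrigues(W[:3,:3])[0],W[:3,3],K,d)[0][:,0]
E
python3 - <<'E'
from h import *
a=manip.snapshot("scene");b=manip.snapshot("side")
cv2.imwrite("pics/scene0.png",a);cv2.imwrite("pics/side0.png",b)
for n in("scene","side"):
    c=cal(n);print(n,-c[2][:3,:3].T@c[2][:3,3],c[2][2,:3],c[0][0,0])
print(manip.sense())
E
```

```text
scene [-0.48163356  0.87041694  0.65270802] [ 0.68852411 -0.61693105 -0.38122255] 435.85878330319497
side [ 0.36507881 -0.85456858  0.91759564] [ 0.09496634  0.74012083 -0.66573459] 419.7229646339292
{'t': 0.1, 'q': array([ 9.78496211e-01,  5.28383268e-01,  1.43378838e+00,  2.12613704e-06,
        1.18142206e+00, -1.78511237e-01]), 'qd': array([ 1.68940724e-03, -9.60024363e-05, -2.16131067e-03, -9.75836886e-04,
       -1.79217011e-03,  7.21153094e-04]), 'tau': array([-4.04091961e-04, -4.43305635e+01, -1.78586984e+01, -2.42279129e-04,
        3.83719685e-03,  1.63992996e-05]), 'tcp_pos': array([0.25090697, 0.57170777, 0.23042078]), 'tool_rot': array([ 2.05421859e-01,  9.78673009e-01, -9.26765082e-04, -3.77044309e-04]), 'force': array([-0.53682744, -0.17114964, -0.74174908]), 'ft_torque': array([-0.01666416, -0.00675306,  0.01242174]), 'finger_gap': 0.9974637132282019}
```

View pics/scene0.png

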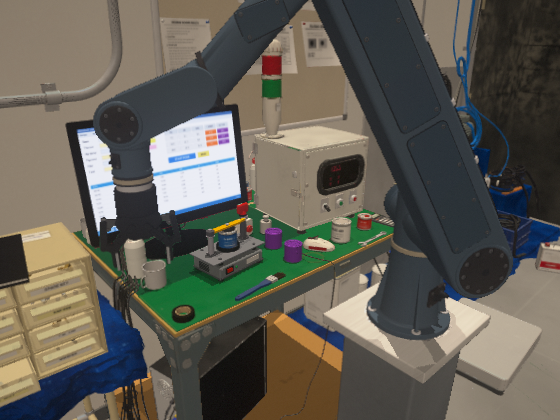

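View pics/side0.png

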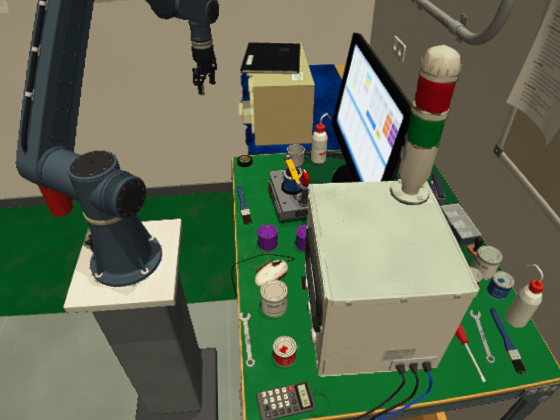

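The scene view shows the mixer at about (228,255) with the blue tin under the yellow arm (228,240) and the knob red at (243,210). The side view shows the mixer at (290,190). Possible confusions are the purple tins, scene (273,238) and (292,250), and a blue-labelled can, side (502,285). I'm choosing the blue tin in the mixer and checking it in a crop.

```bash
python3 - <<'E'
import cv2,numpy as np
a=cv2.imread("pics/scene0.png")[195:285,185:275];b=cv2.imread("pics/side0.png")[145:225,255:325]
a=cv2.resize(a,(540,540),interpolation=cv2.INTER_CUBIC)[:, :440]
b=cv2.resize(b,None,fx=5,fy=5,interpolation=cv2.INTER_CUBIC)
o=np.zeros((540,790,3),np.uint8);o[:,:440]=a;o[:b.shape[0],440:440+b.shape[1]]=b
cv2.imwrite("pics/c1.png",o)
E
```

```text
(no output)
```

View pics/c1.png

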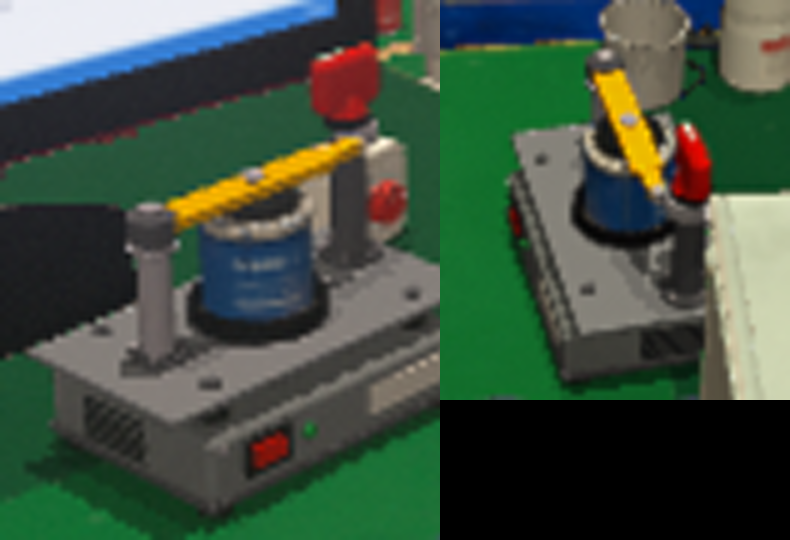

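```bash
python3 - <<'E'
from h import *
from scipy.optimize import least_squares
sc,sd=cal("scene"),cal("side")
S=lambda u,v:(185+u/6-.5+1/12,195+v/6-.5+1/12)
D=lambda u,v:(255+(u-440)/5-.4,145+v/5-.4)
obs=[(sc,S(151,210),'post',.145),(sc,S(346,85),'knob',.164),(sc,S(258,215),'o',.123),
(sd,D(604,60),'post',.145),(sd,D(692,163),'knob',.164),(sd,D(627,145),'o',.123)]
for c,p,n,z in obs: print(n,atz(c,p,z))
def res(v):
    x,y,t,k=v;e=np.array([-np.sin(t),np.cos(t)]);r=[]
    for c,p,n,z in obs:
        s={'post':.066,'knob':-k,'o':0}[n];r+=list(proj(c,[*(np.array([x,y])+e*s),z])[0]-p)
    return r
o=atz(*obs[2][:2],.123)
f=least_squares(res,[o[0],o[1],0.0,.066]);print(f.x,np.round(f.fun,2))
E
```

```text
post [0.49891056 0.26229567 0.145     ]
knob [0.53050597 0.12175097 0.164     ]
o [0.50185743 0.19909813 0.123     ]
post [0.50491659 0.2531157  0.145     ]
knob [0.54030979 0.11489316 0.164     ]
o [0.51205809 0.19044456 0.123     ]
[0.51703931 0.19354996 0.2444947  0.08037182] [ 0.97 -0.67  0.43 -1.   -1.42 -2.06 -1.35 -0.71 -1.31 -0.05  1.44 -0.7 ]
```

Emit:
{"method": "send_rows", "body": {"commands": [{"delta_pos": [0,0,5],"yaw": 0},{"delta_pos": [0,0,5],"yaw": 0},{"delta_pos": [3,-5,0],"yaw": -0.115},{"delta_pos": [3,-5,0],"yaw": -0.115},{"delta_pos": [3,-5,0],"yaw": -0.115},{"delta_pos": [3,-5,0],"yaw": -0.115},{"delta_pos": [3,-5,0],"yaw": -0.115},{"delta_pos": [3,-5,0],"yaw": -0.115},{"delta_pos": [3,-5,0],"yaw": -0.115},{"delta_pos": [3,-5,0],"yaw": -0.115}]}}

```text
t: 1.35
tcp_pos: [0.4924, 0.1611, 0.3288]
tool_rot: [0.627, 0.779, -0.002, -0.003]
force: [1.3, 1.9, 0.6]
finger_gap: 0.999
```

```bash
python3 - <<'E'
from h import *
s=manip.sense();c=cal("wrist");print(s["t"],s["tcp_pos"],s["tool_rot"],s["q"]);print(np.round(manip.get_calibration("wrist")["mount"],3))
print("axis y deg",np.degrees(np.arctan2(*R.from_quat(s["tool_rot"]).as_matrix()[[1,0],1])))
cv2.imwrite("pics/w1.png",manip.snapshot("wrist"))
np.savez("w1.npz",K=c[0],d=c[1],W=c[2])
print(proj(c,[[.51,.194,.123],[.535,.118,.164],[.5,.258,.145]]))
E
```

```text
1.35 [0.49235172 0.16110489 0.3287838 ] [ 0.62677258  0.77919324 -0.00219781 -0.00303269] [ 9.96341997e-02  2.77260352e-01  1.56302671e+00  1.15840515e-03
  1.30871243e+00 -1.16646490e-01]
[[-0.    -0.962 -0.271  0.068]
 [ 1.    -0.     0.     0.   ]
 [-0.    -0.271  0.962 -0.144]
 [ 0.     0.     0.     1.   ]]
axis y deg 12.37494489131756
[[299.99191727 155.93668799]
 [309.22850789 240.99267953]
 [306.91741601  89.70661353]]
```

View pics/w1.png

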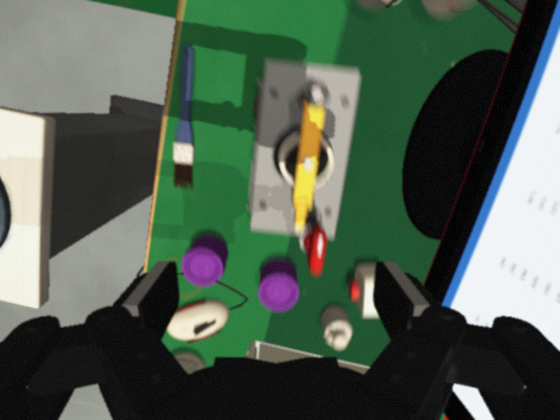

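The wrist view shows the mixer at about (305,150), the post at (315,92), the lid at (305,157) and the knob at (316,250). The monitor is to the right, from x≈430. Next is an enlarged crop to read the points more exactly.

```bash
python3 - <<'E'
import cv2
a=cv2.imread("pics/w1.png")[60:290,235:375]
cv2.imwrite("pics/c2.png",cv2.resize(a[:200],None,fx=1,fy=1) if 0 else cv2.resize(a,(360*1,592),interpolation=cv2.INTER_CUBIC))
E
```

```text
(no output)
```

View pics/c2.png

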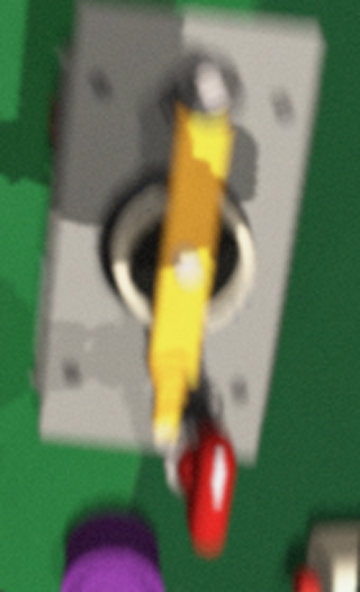

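```bash
cat > fit.py <<'E'
from h import *
from scipy.optimize import least_squares
z=np.load("w1.npz");w=(z["K"],z["d"],z["W"]);sc,sd=cal("scene"),cal("side")
P=lambda u,v:(235+u*140/360-.3,60+v*230/592-.3)
S=lambda u,v:(185+u/6-.5,195+v/6-.5)
D=lambda u,v:(255+(u-440)/5-.4,145+v/5-.4)
for n,p in dict(BL=(40,438),BR=(250,463),TR=(323,40),TL=(75,5)).items(): print(n,atz(w,P(*p),.064)[:2])
print('post',atz(w,P(210,88),.145),'lid',atz(w,P(183,257),.123),'knobtopend',atz(w,P(208,557),.179),'knob c',atz(w,P(212,492),.164),'near bot',atz(w,P(215,430),.148), 'wing L/R at .179',atz(w,P(190,505),.179),atz(w,P(235,470),.179), 'bolt',atz(w,P(188,268),.14))
E
python3 fit.py; python3 -c "
from h import *
z=np.load('w1.npz');W=z['W'];print(-W[:3,:3].T@W[:3,3],z['K'])"
```

```text
BL [0.47418825 0.08077671]
BR [0.58196736 0.09077659]
TR [0.56211252 0.29477826]
TL [0.44953533 0.28489692]
post [0.50958787 0.25627622 0.145     ] lid [0.51693375 0.19164865 0.123     ] knobtopend [0.54727004 0.08899702 0.179     ] knob c [0.54534065 0.10943781 0.164     ] near bot [0.543296   0.12960783 0.148     ] wing L/R at .179 [0.53537498 0.10834756 0.179     ] [0.54823375 0.12550451 0.179     ] bolt [0.51801104 0.18965629 0.14      ]
[0.4788294  0.22784579 0.47252473] [[330.49928823   0.         275.59436359]
 [  0.         330.49928823 209.08112968]
 [  0.           0.           1.        ]]
```

```bash
cat > tri.py <<'E'
from h import *
sc,sd=cal("scene"),cal("side")
def tri(p,q):
    (a,u),(b,v)=ray(sc,p),ray(sd,q)
    s=np.linalg.lstsq(np.c_[u,-v],b-a,rcond=None)[0];return (a+u*s[0]+b+v*s[1])/2,np.linalg.norm(a+u*s[0]-b-v*s[1])
print("mon bottom near",tri((247,203),(374,187)),"top near",tri((239,104),(410,72)))
E
python3 tri.py; python3 -c "
from h import *
z=np.load('w1.npz');w=(z['K'],z['d'],z['W'])
for zz in (.05,.1,.15,.2): print(zz,atz(w,(440,305),zz),atz(w,(525,60),zz))"
```

```text
mon bottom near (array([0.69673145, 0.01388369, 0.14610516]), np.float64(0.09144850158407761)) top near (array([ 0.73669718, -0.00554919,  0.48985142]), np.float64(0.09058949497641935))
0.05 [0.7680565  0.02105033 0.05      ] [0.75774889 0.36177503 0.05      ]
0.1 [0.73383045 0.04552173 0.1       ] [0.7247426  0.34592635 0.1       ]
0.15 [0.69960439 0.06999313 0.15      ] [0.6917363  0.33007766 0.15      ]
0.2 [0.66537834 0.09446454 0.2       ] [0.65873001 0.31422897 0.2       ]
```

Emit:
{"method": "send_rows", "body": {"commands": [{"delta_pos": [2.7,-2.6,-3],"yaw": -0.05},{"delta_pos": [2.6,-2.6,-3],"yaw": -0.058},{"delta_pos": [0,0,-3],"yaw": 0},{"delta_pos": [0,0,0],"yaw": 0}]}}

```text
t: 1.9
tcp_pos: [0.5522, 0.0982, 0.2357]
tool_rot: [0.674, 0.739, -0.003, 0.0]
force: [-0.5, 0.1, 0.6]
finger_gap: 0.999
```

```bash
python3 - <<'E'
from h import *
s=manip.sense();c=cal("wrist");print(s["t"],s["tcp_pos"],s["q"])
print("axis y deg",np.degrees(np.arctan2(*R.from_quat(s["tool_rot"]).as_matrix()[[1,0],1])))
a=manip.snapshot("wrist")
np.savez("w2.npz",K=c[0],d=c[1],W=c[2])
th=.105;ex=np.array([np.cos(th),np.sin(th)]);ey=np.array([-np.sin(th),np.cos(th)])
k=np.array([.545,.1095])
P=[[*(k+i*.007*ex+j*.022*ey),.179] for i,j in((1,1),(1,-1),(-1,-1),(-1,1))]+[[.517,.1915,.123],[.5096,.2563,.145],[.545,.1095,.179]]
p=proj(c,P);print(p)
a=cv2.resize(a,None,fx=1.4,fy=1.4,interpolation=cv2.INTER_CUBIC)
b=a.copy()
for q in p: cv2.circle(b,tuple(int(round(x*1.4)) for x in q),2,(255,255,0),-1)
cv2.imwrite("pics/w2.png",b)
E
```

```text
1.9 [0.55219756 0.09822802 0.23569711] [-0.02035353  0.43777817  1.58712128 -0.0058172   1.12053588 -0.10922087]
axis y deg 5.2367515222524
[[276.69662819 173.94150686]
 [277.56792011 241.1985656 ]
 [255.97602758 241.43646241]
 [253.81023809 174.2439328 ]
 [239.64178374  76.42127378]
 [231.0489405  -36.90365209]
 [266.02518933 208.68412925]]
```

View pics/w2.png

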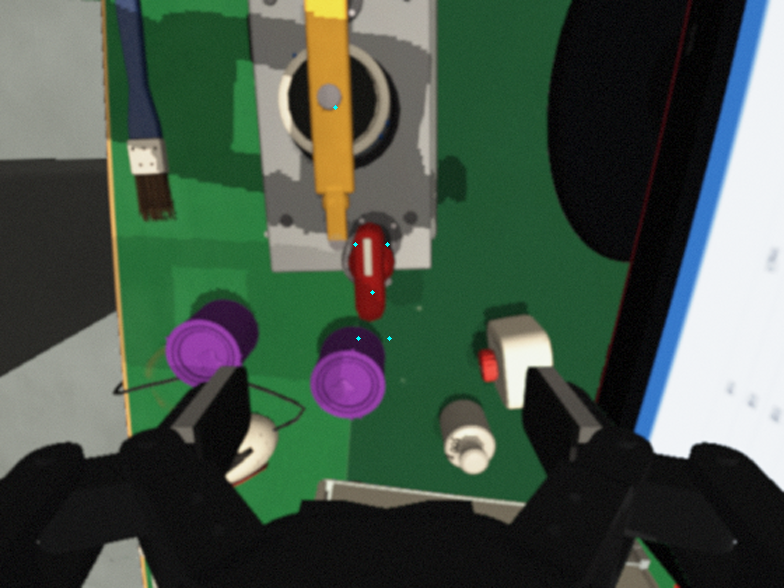

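The wrist view, enlarged 1.4x, shows the red wing from (370,225) to (370,318), the lid centre at (336,100) and the arm nose at (338,240). The wing lies nearer +y than I estimated, so I'm recomputing.

```bash
python3 - <<'E'
from h import *
z=np.load("w2.npz");w=(z["K"],z["d"],z["W"])
for n,p,h in(("ctr",(370,271),.179),("far end",(369,225),.179),("near end",(370,318),.179),("lid L",(280,100),.123),("lid R",(392,97),.123),("lid bot",(337,156),.123),("lid top",(334,42),.123)): print(n,atz(w,np.array(p)/1.4,h))
E
```

```text
ctr [0.54311063 0.11913339 0.179     ]
far end [0.54100548 0.13943931 0.179     ]
near end [0.54491216 0.09715602 0.179     ]
lid L [0.48794954 0.19251255 0.123     ]
lid R [0.54582819 0.19899267 0.123     ]
lid bot [0.51940964 0.16689408 0.123     ]
lid top [0.51415941 0.22260972 0.123     ]
```

Emit:
{"method": "send_rows", "body": {"commands": [{"delta_pos": [-0.9,2.0,0],"yaw": 0},{"delta_pos": [0,0,0],"yaw": 0},{"delta_pos": [0,0,-3],"yaw": 0},{"delta_pos": [0,0,0],"yaw": 0}]}}

```text
t: 2.45
tcp_pos: [0.5457, 0.1225, 0.2125]
tool_rot: [0.672, 0.741, 0.002, 0.006]
force: [-0.6, -0.5, 0.2]
finger_gap: 0.996
```

Emit:
{"method": "send_rows", "body": {"commands": [{"delta_pos": [-0.27,-0.42,-2],"yaw": 0},{"delta_pos": [0,0,0],"yaw": 0},{"delta_pos": [0,0,-1.5],"yaw": 0},{"delta_pos": [0,0,0],"yaw": 0}]}}

```text
t: 2.95
tcp_pos: [0.547, 0.1194, 0.1824]
tool_rot: [0.671, 0.741, 0.006, 0.01]
force: [-0.4, -0.1, 0.2]
finger_gap: 1.0
```

Emit:
{"method": "send_rows", "body": {"commands": [{"delta_pos": [-0.5,-0.1,-1.5],"yaw": 0},{"delta_pos": [0,0,0],"yaw": 0},{"delta_pos": [0,0,0],"yaw": 0}]}}

```text
t: 3.32
tcp_pos: [0.5442, 0.1186, 0.1691]
tool_rot: [0.671, 0.741, 0.007, 0.012]
force: [0.7, -0.9, 0.8]
finger_gap: 0.999
```

```bash
python3 - <<'E'
from h import *
s=manip.sense();print(s["t"],s["tcp_pos"],s["tool_rot"],s["qd"]);print(R.from_quat(s["tool_rot"]).as_matrix())
E
```

```text
3.325 [0.54421205 0.11862787 0.16909101] [0.67113138 0.74120934 0.00727942 0.01176429] [ 1.92195196e-05  1.45883855e-03  7.61194094e-03 -1.78383241e-03
  8.04426596e-03  1.36759003e-03]
[[-0.09888856  0.99472642  0.02721049]
 [ 0.99506896  0.09905937 -0.00499961]
 [-0.0076687   0.02658191 -0.99961722]]
```

Emit:
{"method": "send_rows", "body": {"commands": [{"delta_pos": [-0.1,0,-1.6],"yaw": 0},{"delta_pos": [0,0,0],"yaw": 0}]}}

```text
t: 3.58
tcp_pos: [0.5449, 0.1187, 0.1545]
tool_rot: [0.671, 0.741, 0.009, 0.013]
force: [-0.2, -0.1, 0.3]
finger_gap: 0.999
```

Emit:
{"method": "send_rows", "body": {"commands": [{"delta_pos": [0,0,0],"yaw": 0},{"delta_pos": [0,0,0],"yaw": 0},{"delta_pos": [0,0,0],"yaw": 0},{"delta_pos": [0,0,0],"yaw": 0},{"delta_pos": [0,0,0],"yaw": 0},{"delta_pos": [0,0,0],"yaw": 0},{"delta_pos": [0,0,0],"yaw": 0}], "grip": 1, "force": 40}}

```text
t: 4.45
tcp_pos: [0.5419, 0.1184, 0.1565]
tool_rot: [0.67, 0.742, 0.006, 0.011]
force: [-0.3, 1.0, 1.3]
finger_gap: 0.151
```

Emit:
{"method": "send_rows", "body": {"commands": [{"delta_pos": [0,0,0],"yaw": 0.12},{"delta_pos": [0,0,0],"yaw": 0.12},{"delta_pos": [0,0,0],"yaw": 0.12},{"delta_pos": [0,0,0],"yaw": 0.12},{"delta_pos": [0,0,0],"yaw": 0.12}]}}

```text
t: 5.08
tcp_pos: [0.5408, 0.1181, 0.1565]
tool_rot: [0.414, 0.91, 0.007, 0.007]
force: [-0.4, -0.7, 1.1]
finger_gap: 0.154
```

```bash
cat > st.py <<'E'
from h import *
s=manip.sense();M=R.from_quat(s["tool_rot"]).as_matrix();print(s["t"],np.round(s["tcp_pos"],4),"yaw",np.arctan2(M[1,1],M[0,1]),"zaxis",np.round(M[:,2],3),"F",np.round(s["force"],1),"T",np.round(s["ft_torque"],2),s["finger_gap"],np.round(s["q"],2))
E
python3 st.py
```

```text
5.075 [0.5408 0.1181 0.1565] yaw 0.7170164276643561 zaxis [ 0.019  0.008 -1.   ] F [-0.4 -0.7  1.1] T [-0.23  0.3  -0.12] 0.1540502919551309 [ 0.01  0.53  1.7   0.01  0.89 -0.71]
```

Emit:
{"method": "send_rows", "body": {"commands": [{"delta_pos": [0,0,0],"yaw": 0.12},{"delta_pos": [0,0,0],"yaw": 0.12},{"delta_pos": [0,0,0],"yaw": 0.1},{"delta_pos": [0,0,0],"yaw": 0.08}]}}

```text
t: 5.58
tcp_pos: [0.5402, 0.1175, 0.1565]
tool_rot: [0.21, 0.978, 0.008, 0.005]
force: [-1.0, -0.2, 1.0]
finger_gap: 0.151
```

```bash
python3 st.py
```

```text
5.575 [0.5402 0.1175 0.1565] yaw 1.147263282154265 zaxis [ 0.013  0.014 -1.   ] F [-1.  -0.2  1. ] T [-0.26  0.2  -0.17] 0.1505857215127778 [ 0.    0.53  1.7   0.02  0.9  -1.15]
```

Emit:
{"method": "send_rows", "body": {"commands": [{"delta_pos": [0,0,0],"yaw": 0.06},{"delta_pos": [0,0,0],"yaw": 0.05}]}}

```text
t: 5.82
tcp_pos: [0.5399, 0.1174, 0.1566]
tool_rot: [0.158, 0.987, 0.009, 0.004]
force: [-2.3, -0.5, 1.9]
finger_gap: 0.156
```

```bash
python3 st.py; python3 -c "
from h import *
c=cal('wrist');a=manip.snapshot('wrist');cv2.imwrite('pics/w3.png',a)"
```

```text
5.825 [0.5399 0.1174 0.1566] yaw 1.2526248374146685 zaxis [ 0.01   0.017 -1.   ] F [-2.3 -0.5  1.9] T [-0.35  0.3  -1.23] 0.15647988621123513 [ 0.    0.53  1.7   0.02  0.91 -1.26]
```

View pics/w3.png

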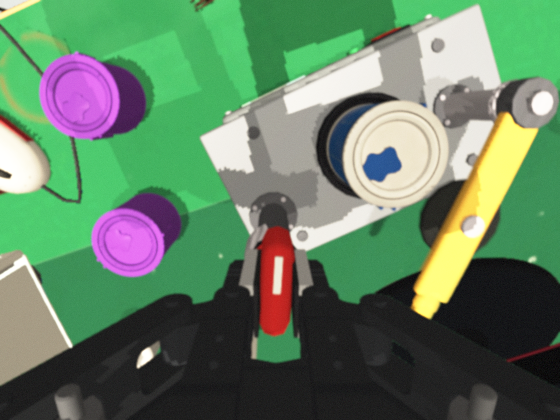

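The picture shows the wing pinched at (277,280), and the yellow arm swung away, from post (527,103) to nose (425,305). The lid at (395,155) is free. The torque shows the knob is at its stop, so I'm letting it go.

Emit:
{"method": "send_rows", "body": {"commands": [{"delta_pos": [0,0,0],"yaw": 0},{"delta_pos": [0,0,0],"yaw": 0},{"delta_pos": [0,0,0],"yaw": 0},{"delta_pos": [0,0,0],"yaw": 0},{"delta_pos": [0,0,0],"yaw": 0},{"delta_pos": [0,0,0],"yaw": 0},{"delta_pos": [0,0,0],"yaw": 0},{"delta_pos": [0,0,0],"yaw": 0}]}}

```text
t: 6.88
tcp_pos: [0.5399, 0.1174, 0.1566]
tool_rot: [0.163, 0.987, 0.01, 0.003]
force: [-0.7, -0.3, 0.7]
finger_gap: 0.156
```

Emit:
{"method": "send_rows", "body": {"commands": [{"delta_pos": [0,0,0],"yaw": 0},{"delta_pos": [0,0,0],"yaw": 0},{"delta_pos": [0,0,0],"yaw": 0},{"delta_pos": [0,0,0],"yaw": 0},{"delta_pos": [0,0,0],"yaw": 0},{"delta_pos": [0,0,0],"yaw": 0},{"delta_pos": [0,0,0],"yaw": 0}], "grip": -1}}

```text
t: 7.75
tcp_pos: [0.5409, 0.1175, 0.1566]
tool_rot: [0.157, 0.987, 0.009, 0.005]
force: [-0.2, 0.1, 0.3]
finger_gap: 0.999
```

Emit:
{"method": "send_rows", "body": {"commands": [{"delta_pos": [0,0,3],"yaw": 0},{"delta_pos": [0,0,3],"yaw": 0},{"delta_pos": [0,0,3],"yaw": 0},{"delta_pos": [0,0,0],"yaw": 0}]}}

```text
t: 8.25
tcp_pos: [0.5402, 0.1173, 0.2483]
tool_rot: [0.157, 0.987, 0.009, 0.004]
force: [-0.3, 0.5, 0.2]
finger_gap: 1.0
```

```bash
python3 st.py
```

```text
8.25 [0.5402 0.1173 0.2483] yaw 1.2546254626254818 zaxis [ 0.01   0.017 -1.   ] F [-0.3  0.5  0.2] T [0.03 0.01 0.02] 1.0002668248399222 [ 0.    0.4   1.61  0.02  1.12 -1.26]
```

Emit:
{"method": "send_rows", "body": {"commands": [{"delta_pos": [-0.4,0.6,0],"yaw": -0.164},{"delta_pos": [-0.4,0.6,0],"yaw": -0.164},{"delta_pos": [-0.4,0.6,0],"yaw": -0.164},{"delta_pos": [-0.4,0.6,0],"yaw": -0.164},{"delta_pos": [-0.4,0.6,0],"yaw": -0.164},{"delta_pos": [-0.4,0.6,0],"yaw": -0.164},{"delta_pos": [0,0.6,0],"yaw": -0.16},{"delta_pos": [0,0,0],"yaw": 0},{"delta_pos": [0,0,0],"yaw": 0}]}}

```text
t: 9.38
tcp_pos: [0.5082, 0.1594, 0.2368]
tool_rot: [0.68, 0.734, 0.001, -0.0]
force: [-0.2, 0.3, 0.2]
finger_gap: 1.002
```

```bash
python3 st.py; python3 -c "
from h import *
c=cal('wrist');a=manip.snapshot('wrist');np.savez('w4.npz',K=c[0],d=c[1],W=c[2]);cv2.imwrite('pics/w4.png',cv2.resize(a,None,fx=1.4,fy=1.4,interpolation=cv2.INTER_CUBIC))
print(proj(c,[.5168,.1952,.123])*1.4)"
```

```text
9.375 [0.5082 0.1594 0.2368] yaw 0.07623816221500741 zaxis [ 0.     0.001 -1.   ] F [-0.2  0.3  0.2] T [-0.03  0.04  0.04] 1.0023033477283625 [0.09 0.4  1.66 0.   1.09 0.02]
[[405.81393814 224.92303933]]
```

View pics/w4.png

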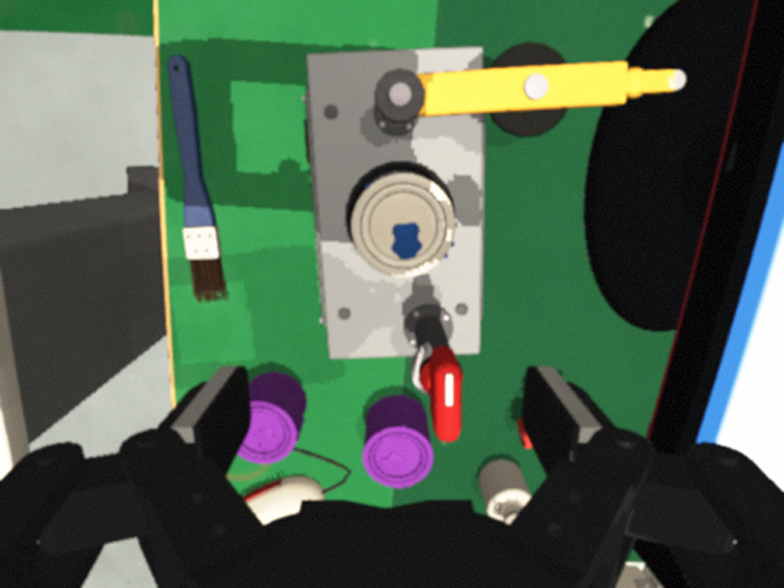

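The wrist view (1.4x) shows the arm fully swung away, nose at (675,80), and the knob back at rest at (447,395). The lid is centred at (402,223), about 2 mm from where I predicted it. Next I go over the tin.

Emit:
{"method": "send_rows", "body": {"commands": [{"delta_pos": [0.4,1.8,0],"yaw": 0},{"delta_pos": [0.3,1.8,0],"yaw": 0},{"delta_pos": [0,0,0],"yaw": 0},{"delta_pos": [0,0,-3],"yaw": 0},{"delta_pos": [0,0,-3],"yaw": 0},{"delta_pos": [0,0,0],"yaw": 0}]}}

```text
t: 10.18
tcp_pos: [0.5168, 0.1992, 0.1764]
tool_rot: [0.678, 0.735, 0.002, 0.001]
force: [0.1, -0.2, 0.3]
finger_gap: 1.001
```

```bash
python3 st.py; python3 -c "
from h import *
z=np.load('w4.npz');w=(z['K'],z['d'],z['W'])
for p in ((351,222),(454,222),(402,170),(402,276)): print(atz(w,np.array(p)/1.4,.123))"
```

```text
10.175 [0.5168 0.1992 0.1764] yaw 0.0806081879147939 zaxis [ 0.004  0.002 -1.   ] F [ 0.1 -0.2  0.3] T [-0.01  0.02 -0.02] 1.0008762510415166 [0.17 0.5  1.67 0.   0.96 0.08]
[0.48632382 0.19451327 0.123     ]
[0.54336011 0.19888927 0.123     ]
[0.51217272 0.22460265 0.123     ]
[0.51717124 0.16594152 0.123     ]
```

Emit:
{"method": "send_rows", "body": {"commands": [{"delta_pos": [-0.2,-0.35,-2],"yaw": 0},{"delta_pos": [0,0,-2],"yaw": 0},{"delta_pos": [0,0,0],"yaw": 0}]}}

```text
t: 10.55
tcp_pos: [0.5176, 0.1963, 0.1392]
tool_rot: [0.678, 0.735, 0.004, 0.003]
force: [0.5, 0.5, -0.0]
finger_gap: 1.0
```

Emit:
{"method": "send_rows", "body": {"commands": [{"delta_pos": [-0.35,0,-2],"yaw": 0},{"delta_pos": [-0.15,0,-2],"yaw": 0},{"delta_pos": [0,0,0],"yaw": 0}]}}

```text
t: 10.92
tcp_pos: [0.5167, 0.1972, 0.1036]
tool_rot: [0.677, 0.736, 0.008, 0.006]
force: [-0.0, -0.3, 0.3]
finger_gap: 0.998
```

Emit:
{"method": "send_rows", "body": {"commands": [{"delta_pos": [-0.25,-0.1,-1.4],"yaw": 0},{"delta_pos": [-0.15,0,-1.2],"yaw": 0},{"delta_pos": [0,0,0],"yaw": 0}]}}

```text
t: 11.3
tcp_pos: [0.5146, 0.1965, 0.0789]
tool_rot: [0.677, 0.736, 0.01, 0.008]
force: [-0.1, 0.4, 0.4]
finger_gap: 1.002
```

```bash
python3 st.py
```

```text
11.3 [0.5146 0.1965 0.0789] yaw 0.08292880546232387 zaxis [ 0.025  0.005 -1.   ] F [-0.1  0.4  0.4] T [ 0.02 -0.06 -0.01] 1.0022298258714473 [0.16 0.65 1.76 0.   0.71 0.08]
```

Emit:
{"method": "send_rows", "body": {"commands": [{"delta_pos": [0,0,0],"yaw": 0},{"delta_pos": [0,0,0],"yaw": 0},{"delta_pos": [0,0,0],"yaw": 0},{"delta_pos": [0,0,0],"yaw": 0},{"delta_pos": [0,0,0],"yaw": 0},{"delta_pos": [0,0,0],"yaw": 0}], "grip": 1, "force": 40}}

```text
t: 12.05
tcp_pos: [0.5148, 0.1966, 0.0794]
tool_rot: [0.677, 0.736, 0.01, 0.008]
force: [-0.2, -0.3, -0.1]
finger_gap: 0.663
```

```bash
python3 st.py; python3 -c "
from h import *
a=manip.snapshot('wrist')[0:420];b=manip.snapshot('scene')[180:290,180:290]
b=cv2.resize(b,(420,420),interpolation=cv2.INTER_CUBIC)
cv2.imwrite('pics/w5.png',np.hstack([a[:,100:480],b]))"
```

```text
12.05 [0.5148 0.1966 0.0794] yaw 0.0828688710606423 zaxis [ 0.025  0.005 -1.   ] F [-0.2 -0.3 -0.1] T [-0.02  0.07 -0.02] 0.6634063340735556 [0.16 0.65 1.76 0.   0.71 0.08]
```

View pics/w5.png

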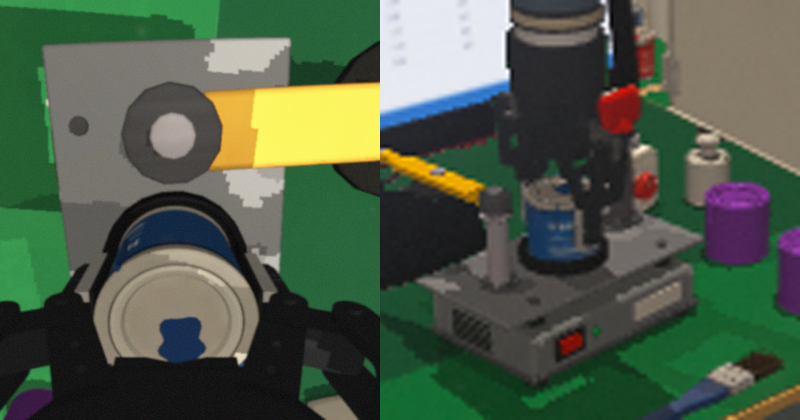

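The tin stands gripped on both sides at (175,300), the lid is intact, and the gap reads about 56 mm, close to the 58 mm expected. I'm lifting slowly.

Emit:
{"method": "send_rows", "body": {"commands": [{"delta_pos": [0,0,0.4],"yaw": 0},{"delta_pos": [0,0,0.7],"yaw": 0},{"delta_pos": [0,0,0.8],"yaw": 0},{"delta_pos": [0,0,0.8],"yaw": 0},{"delta_pos": [0,0,0.8],"yaw": 0}]}}

```text
t: 12.78
tcp_pos: [0.5141, 0.1965, 0.1162]
tool_rot: [0.677, 0.736, 0.01, 0.007]
force: [0.0, 0.6, -2.2]
finger_gap: 0.665
```

```bash
python3 st.py
```

```text
12.775 [0.5141 0.1965 0.1162] yaw 0.08292530841649012 zaxis [ 0.024  0.004 -1.   ] F [ 0.   0.6 -2.2] T [ 0.01  0.02 -0.  ] 0.6654895227180592 [0.16 0.59 1.74 0.   0.79 0.08]
```

Emit:
{"method": "send_rows", "body": {"commands": [{"delta_pos": [0,0,0.8],"yaw": 0},{"delta_pos": [0,0,0.8],"yaw": 0},{"delta_pos": [0,0,0.8],"yaw": 0},{"delta_pos": [0,0,0.8],"yaw": 0},{"delta_pos": [0,0,0.8],"yaw": 0},{"delta_pos": [0,0,0.8],"yaw": 0},{"delta_pos": [0,0,0.7],"yaw": 0},{"delta_pos": [0,0,0.4],"yaw": 0},{"delta_pos": [0,0,0],"yaw": 0},{"delta_pos": [0,0,0],"yaw": 0}]}}

```text
t: 14.02
tcp_pos: [0.5141, 0.1965, 0.1802]
tool_rot: [0.677, 0.736, 0.01, 0.008]
force: [-0.2, -0.3, -2.5]
finger_gap: 0.666
```

```bash
python3 st.py
```

```text
14.025 [0.5141 0.1965 0.1802] yaw 0.08289411708874783 zaxis [ 0.025  0.005 -1.   ] F [-0.2 -0.3 -2.5] T [ 0.03  0.09 -0.03] 0.6663192133683483 [0.16 0.49 1.69 0.   0.94 0.08]
```

Raised 10.1 cm. I'm adding a little more height so it also clears the rim, letting it settle, and checking it in a picture.

Emit:
{"method": "send_rows", "body": {"commands": [{"delta_pos": [0,0,0.4],"yaw": 0},{"delta_pos": [0,0,0],"yaw": 0},{"delta_pos": [0,0,0],"yaw": 0},{"delta_pos": [0,0,0],"yaw": 0},{"delta_pos": [0,0,0],"yaw": 0},{"delta_pos": [0,0,0],"yaw": 0},{"delta_pos": [0,0,0],"yaw": 0},{"delta_pos": [0,0,0],"yaw": 0}]}}

```text
t: 15.02
tcp_pos: [0.5135, 0.1964, 0.1837]
tool_rot: [0.677, 0.736, 0.009, 0.007]
force: [0.3, -0.1, -2.4]
finger_gap: 0.665
```

```bash
python3 st.py; python3 -c "
from h import *
a=manip.snapshot('wrist');b=manip.snapshot('scene')[150:290,170:310]
b=cv2.resize(b,(420,420),interpolation=cv2.INTER_CUBIC)
cv2.imwrite('pics/w6.png',np.hstack([a[:,100:480],b]));print(manip.sense()['qd'])"
```

```text
15.025 [0.5135 0.1964 0.1837] yaw 0.0828801024929762 zaxis [ 0.023  0.004 -1.   ] F [ 0.3 -0.1 -2.4] T [0.02 0.03 0.03] 0.6647433713172937 [0.16 0.48 1.69 0.   0.95 0.08]
[-0.00043533 -0.00090292 -0.00023641 -0.0010103  -0.00138909 -0.00130432]
```

View pics/w6.png

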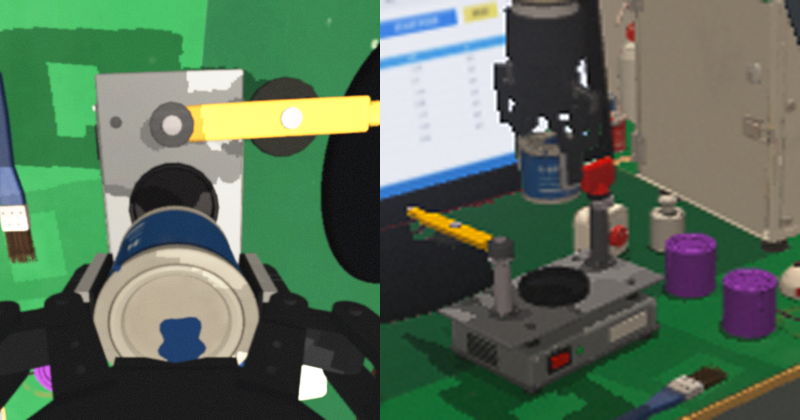

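The tin hangs level above the empty cup with its lid on, the arm is still away and the knob is back at rest. Handing in.

```bash
python3 -c "
from station import manip
print(manip.sign_off())"
```

```text
the job is handed in; nothing more can be done
None
```

The blue tin is out of the mixer, held still in the gripper over its empty cup, and the job is handed in at about 15 s.

- **Knob and arm:** I pinched the red knob and turned it anticlockwise until the torque jumped to 1.2 N m at its stop. I kept hold for about 1 s while the yellow arm swung away. When I let go, the knob sprang back to rest.
- **Tin:** I gripped it at 40 N and lifted it straight up 10.4 cm.
- **Last checks:** The gripper opening read about 56 mm on the 58 mm tin. The load was 2.4 N, the joints were practically still, and sideways drift was about 1 mm. The last picture showed the lid in place, the cup empty, the arm fully away and the knob at rest.

**Small disagreements:**
- The tool picked up about 1.4° of tilt on the way down to the tin. It was constant through the lift, and the tin looks level in the last picture.
- My first measurement of the knob was about 9 mm off. I corrected it from a closer picture before gripping.

The only things the gripper touched were the knob and the tin. I took no final picture of the bystander objects on the rest of the table.

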